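Shut the blue instrument case

ROBOT

A 7-joint arm with a two-finger parallel gripper is mounted at the origin on a cart in front of the work surface, level with it; the furniture and walls round the work are solid. World frame = base frame: x ahead of the robot, y to its left, z up, the work surface at z = 0. Lengths are in mm, angles in rad, forces in N, time in s.
With the tool pointing down it reaches from about 425 to 950 mm from the base axis. Payload 4.7 kg.
Tool frame: the origin (TCP) lies at the very end of the fingers, on their centre line; the grasp point (between the pads) lies 19 mm behind it; z points along the fingers, y is the line along which they close (so a half turn about z gives the same grasp; the last joint's range is limited). The gripper opens to 85 mm and grips with 20 to 120 N. Pads are 22 mm wide; open, the fingers measure 114 mm over their backs; the gripper's body (76 mm by 85 mm) begins 54 mm behind the grasp point. The pads swing forward as they close: fully open they stand 13 mm farther back than shut.
Start: joints at [-1.356, 0.469, -0.049, 1.532, 0.024, 1.141, -0.082], TCP at [162.897, 655.067, 231.335] pointing down, gripper open.
Joint ranges: [-2.59, 2.59], [-0.33, 1.99], [-1.39, 1.29], [0.1, 2.45], [-1.04, 4.18], [0.21, 1.99], [-2.66, 2.66]. Speed limits (rad/s): [2.57, 2.57, 3.14, 3.14, 3.14, 3.14, 3.14].

INTERFACE

Orientations are given as a unit quaternion [x, y, z, w].
In Python, from rig import status, viewer, ticket gives the robot as it stands.
- The arm moves only by the tool apply_moves, never from a script. Its argument "targets" is text: rows parted by semicolons, each of 5 numbers parted by spaces: the opening, from -1 (shut) to 1 (fully open), then the shift along the world's x, y, z in m, then the turn about the world's z in degrees. A call has 1 to 20 rows; each row shifts and turns the commanded pose from where the row before left it; what a row does not reach is not made up. A row lasts 1/8 s, in which the tool goes at most 62.5 mm and 10.7 degrees, less where a joint would pass 70% of its speed; a pose out of reach is approached as far as the arm can. A call with a gripper value outside its range is refused whole. The fingers move at their own pace and stop on an object; "grip_force" is the grip in N (left out, the last holds). Time passes only in rows, so rows that do not move let the fingers close. It gives the time, the measured TCP pose, the force, the opening and the grip force at its end, in the units of the state.
- status.state(): the state, without advancing time (a new reading comes with each control period).
- viewer.get_image(name): name is "scene" or "top" or "wrist"; returns a dict with "color" (480x640x3 uint8, blue, green, red), "fx", "fy", "cx", "cy" (pixels), "position" and "orientation" of the camera in the world. Camera axes: x right, y down, z forward; pixel columns grow to the right and rows downward; lengths in mm; the calibration is good to about 2 mm. A picture is of the moment at which its call begins. There is no depth.
- ticket.hand_in(): hands the job in; it is judged then, once.
The state is a dict: "time_s": time; "joint_pos": joint angles; "joint_velocities": joint speeds; "joint_torque": joint torques, N m; "tool_pos": TCP position; "tcp_rot": TCP orientation; "ft_force": force on the tool from outside, world axes, zero at the start; "moment": the same for the moment, N m; "gripper_width": finger opening in mm; "finger_force": force on a finger pad.
Only numpy, scipy, OpenCV 4.12 (cv2) and the standard library are available. Lean on these libraries where they do the work, as an engineer would, in place of code of your own. Each camera call takes 0.05 s, during which the arm holds its last target. There are 200 camera calls.

TASK

Two small cases stand open on the bench, a blue one and a grey one, each with its lid propped by a folding stay. Break the blue case's stay by pushing its red knee down, then lower the blue lid gently until it is fully shut, and let go. Leave the grey case propped open.

Things in the scene. Friction and masses are not known exactly. Their poses are not given: they have to be found in the camera images.
- blue_case: blue metal case fixed on a black riser 4 to 40 mm high; x 200 (depth), y 180, z 100 mm to the rim; origin under its centre, on the riser. Front = -x (to the robot); lid hinge along y at x +100, z +100. Lid: flat plate 200 mm long, 8 thick; propped it stands 86 deg above shut, outer face to +x: push that face near its free edge to -x, then down. A grey twin stands apart; they swap sides.
- blue_knee (a point): centre of the red roller (18 mm diameter, 28 long in y) on the knee of the blue stay: two 88 mm steel links from the front rim to the lid, inside the case's -y wall. Starts at x 0, y -51, z +131 mm in the case frame, 4 mm over centre: it blocks the lid. A few N on its top folds it down, drifting to +x; 30 mm down it has tipped the lid forward by some 0.11 rad.
- blue_lid (a joint): angle in rad by which the blue lid has been lowered: 0 propped open, 1.50 fully shut (lid plate lying on the rim, outer face 108 mm above the case's origin). The hinge is stiff: the lid stays where it is left. With the knee broken, a few N near its free edge lowers it.
- grey_lid (a joint): the same angle of the grey case's lid; it must stay propped open, at 0. Both propped lids reach up to 340 mm above the bench: pass well above the grey one.

How it is judged:
By the outcome, as a careful person would: the job done as asked, in the order asked, and still so for the second after the job is handed in, with the robot touching nothing.
It also fails if it takes over 51 s, if anything falls off the work surface, if the arm or the gripper's body presses on something with over 40 N, if the wrist force passes 120 N, or if a joint passes its speed limit or range.

## Working session

There is one attempt and no reset: what is moved stays moved. The work goes in short steps, Python scripts to look and compute and a tool call to move; the robot and the scene stay as the last step left them, time stands still between calls to the robot, and variables do not carry over. Pictures are saved under pics/ and viewed, at most 10 in all, crops included, and the job is handed in when it is done.

Besides the shell and the picture viewer there is one more tool, called after "Request:" as name(argument=value, ...) on one line, values as JSON. apply_moves: Moves the arm, as the interface text tells. Its arguments: {"type":"object","properties":{"targets":{"type":"string"},"grip_force":{"type":"number"}},"required":["targets"]}

```bash
mkdir -p pics; cat > h.py <<'E'
import numpy as np,cv2
from scipy.spatial.transform import Rotation as R
from rig import status,viewer,ticket
def ray(im,u,v):
    d=R.from_quat(im["orientation"]).apply([(u-im["cx"])/im["fx"],(v-im["cy"])/im["fy"],1]);return np.array(im["position"]),d/np.linalg.norm(d)
def onz(im,u,v,z):
    p,d=ray(im,u,v);return p+d*(z-p[2])/d[2]
def proj(im,P):
    c=R.from_quat(im["orientation"]).inv().apply(np.array(P)-im["position"]);return im["fx"]*c[0]/c[2]+im["cx"],im["fy"]*c[1]/c[2]+im["cy"]
def tri(a,ua,b,ub):
    p,d=ray(a,*ua);q,e=ray(b,*ub)
    s=np.linalg.lstsq(np.c_[d,-e],q-p,rcond=None)[0];A=p+s[0]*d;B=q+s[1]*e
    return (A+B)/2,np.linalg.norm(A-B)
def blobs(im,h0,h1,s=120,vmin=60,amin=30):
    hs=cv2.cvtColor(im["color"],cv2.COLOR_BGR2HSV);m=((hs[...,0]>=h0)&(hs[...,0]<=h1)&(hs[...,1]>s)&(hs[...,2]>vmin)).astype('uint8')
    n,l,st,c=cv2.connectedComponentsWithStats(m)
    return [(c[i].round(1),st[i]) for i in range(1,n) if st[i][4]>amin],m
E
python3 - <<'E'
from h import *
s=status.state();print(s)
ims={n:viewer.get_image(n) for n in("scene","top")}
import pickle;pickle.dump(ims,open("i0.pkl","wb"))
for n,i in ims.items():
    cv2.imwrite(f"pics/{n}0.png",i["color"]);print(n,i["position"],i["orientation"],i["fx"])
    for a in((0,8),(172,180),(100,130)):print(a,blobs(i,*a)[0])
E
```

```text
{'time_s': 0.0, 'joint_pos': array([-1.35588465,  0.46946506, -0.04859411,  1.53367427,  0.02406721,
        1.1410025 , -0.0823396 ]), 'joint_velocities': array([-4.25798992e-04, -6.24833743e-04,  3.68933867e-06,  9.90088344e-04,
       -3.60766967e-05, -7.85071721e-04, -6.33791513e-05]), 'joint_torque': array([-9.20073653e-04, -5.10287082e+01, -4.72612283e-02, -2.37711167e+01,
        1.07448560e-02,  7.41278578e-03,  2.73191773e-05]), 'tool_pos': array([162.78881854, 654.48117735, 230.25380955]), 'tcp_rot': array([ 1.21615396e-01,  9.92576813e-01, -9.77617913e-04, -9.84075197e-05]), 'ft_force': array([-1.06139673, -0.33294907, -0.53365337]), 'moment': array([0.00236846, 0.01276516, 0.0041001 ]), 'finger_force': 0.0, 'gripper_width': 85.62259872158455}
scene [ -70.75479994 -414.65547346  778.81572988] [ 0.79907475 -0.44559905  0.2071296  -0.34643665] 474.7972504368456
(0, 8) [(array([174.2, 137.3]), array([167, 134,  13,   7,  55], dtype=int32)), (array([211.3, 197.7]), array([206, 194,  12,   9,  66], dtype=int32)), (array([232. , 298.2]), array([211, 286,  41,  21, 390], dtype=in
[... 1811 characters left out ...]
, dtype=int32)), (array([552.5, 332.6]), array([536, 285,  26,  85, 141], dtype=int32)), (array([257.6, 319.3]), array([239, 311,  38,  21, 366], dtype=int32)), (array([483.8, 352.4]), array([478, 333,  13,  35,  87], dtype=int32))]
(172, 180) []
(100, 130) [(array([253.4, 182.9]), array([240, 173,  24,  16,  82], dtype=int32)), (array([138.3, 195.1]), array([113, 194,  50,   3,  53], dtype=int32)), (array([185.2, 204.7]), array([171, 198,  27,  17, 222], dtype=int32)), (array([609.1, 265.6]), array([ 581,  199,   59,  148, 3706], dtype=int32)), (array([149. , 261.6]), array([ 125,  217,   88,   99, 2233], dtype=int32)), (array([213.3, 260.8]), array([200, 216,  20,  92, 848], dtype=int32))]
```

View pics/scene0.png

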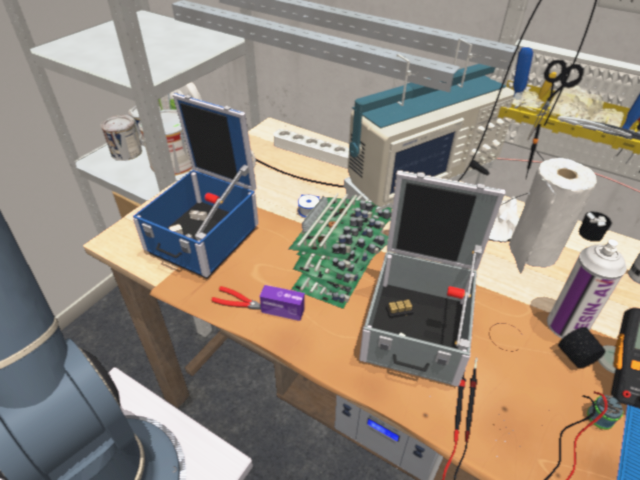

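View pics/top0.png

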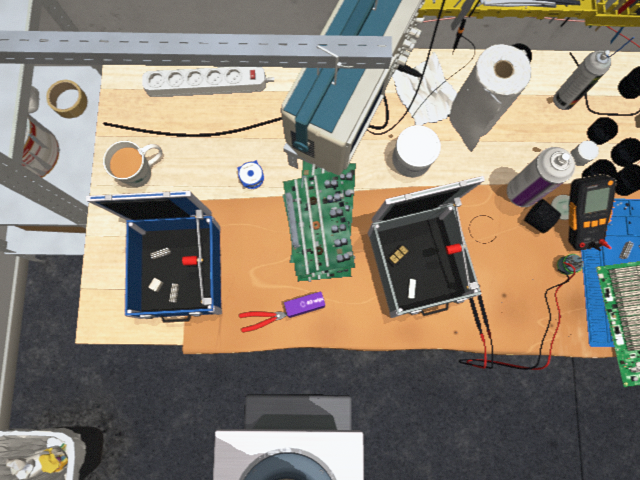

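The scene view shows the blue case at left with its red knee near (211,198), and the grey case at right. In the top view the blue case spans about (125–220, 195–318) with its knee at (189,260). Its lid rises behind it, and the grey case is well off to -y.

```bash
python3 - <<'E'
from h import *
import pickle
I=pickle.load(open("i0.pkl","rb"));a,b=I["scene"],I["top"]
print(tri(a,(211.3,197.7),b,(189,260.2)), tri(a,(455.5,291.9),b,(453.2,248.5)))
c=b["color"][180:330,80:230];d=a["color"][85:285,125:265]
cv2.imwrite("pics/z.png",np.hstack([cv2.resize(c,(600,600),interpolation=cv2.INTER_CUBIC)[:, :450],]) if 0 else cv2.resize(c,(600,600),interpolation=cv2.INTER_CUBIC))
cv2.imwrite("pics/z2.png",cv2.resize(d,(420,600),interpolation=cv2.INTER_CUBIC))
z=np.hstack([cv2.imread("pics/z.png"),cv2.imread("pics/z2.png")]);z=cv2.resize(z,(800,470));
cv2.imwrite("pics/zz.png",cv2.imread("pics/z.png"))
E
```

```text
(array([497.93847264, 202.0222872 , 144.20814443]), np.float64(2.665421734956584)) (array([ 529.77588685, -335.24166141,  138.11605378]), np.float64(4.252079307237582))
```

View pics/z.png

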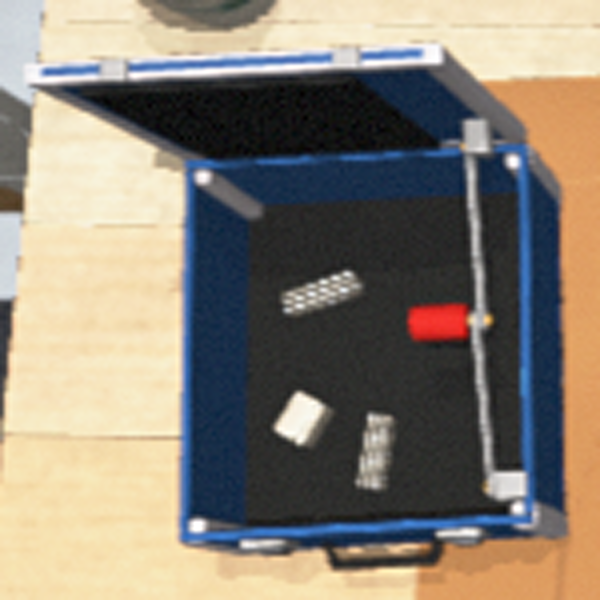

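View pics/z2.png

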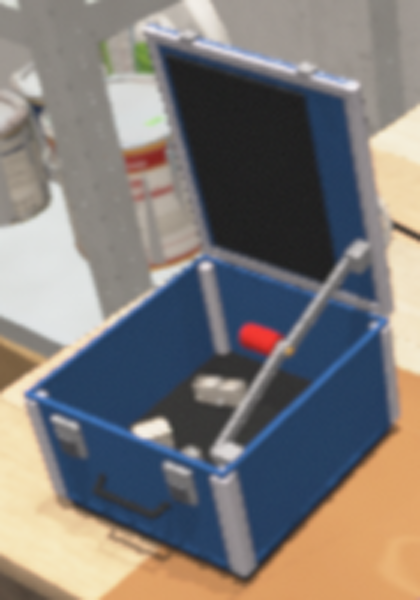

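The crops show the roller lying fully clear (top ≈ (189,260)). The rim corners in the top view are at about (125.7,313.7), (213.2,310.5), (127.5,220.7) and (210.5,217).

```bash
python3 - <<'E'
from h import *
import pickle
I=pickle.load(open("i0.pkl","rb"));a,b=I["scene"],I["top"]
T=dict(FL=(125.7,313.7),FR=(213.2,310.5),BL=(127.5,220.7),BR=(210.5,217),lidL=(87.5,198),lidR=(190,192.5))
S=dict(FL=(135,217.7),FR=(196.7,240),BR=(254.3,191.7),lidR=(244,112.5),lidL=(173,95))
for k in S: print(k,tri(a,S[k],b,T[k]))
for z in(104,115,125):
  P={k:onz(b,*T[k],z) for k in("FL","FR","BL","BR")}
  print(z,{k:v.round(0)[:2] for k,v in P.items()},[np.linalg.norm(P[i]-P[j]).round(0) for i,j in(("FL","FR"),("BL","BR"),("FL","BL"),("FR","BR"))])
  c=sum(P.values())/4;x=P["BL"]+P["BR"]-P["FL"]-P["FR"];y=P["FL"]+P["BL"]-P["FR"]-P["BR"]
  print(c,np.degrees(np.arctan2(x[1],x[0])),np.degrees(np.arctan2(-y[0],y[1])))
for z in(131,140,144,150):print(onz(b,189,260.2,z),onz(a,211.3,197.7,z))
E
```

```text
FL (array([392.70416192, 334.68878631, 102.34174372]), np.float64(4.584680188869674))
FR (array([397.74794424, 153.60912741, 123.4902493 ]), np.float64(1.1761523114169254))
BR (array([597.66300946, 168.83697366, 109.97584192]), np.float64(6.354383371834413))
lidR (array([589.69814621, 166.05587159, 314.76055407]), np.float64(3.0988367007646582))
lidL (array([578.2577373 , 346.99706154, 307.74484182]), np.float64(0.4867849781221618))
104 {'FL': array([391., 336.]), 'FR': array([399., 157.]), 'BL': array([587., 348.]), 'BR': array([597., 172.])} [np.float64(179.0), np.float64(176.0), np.float64(196.0), np.float64(198.0)]
[493.52410387 253.22277819 104.        ] 4.02929050371661 3.0507672403395976
115 {'FL': array([390., 332.]), 'FR': array([399., 155.]), 'BL': array([584., 344.]), 'BR': array([594., 170.])} [np.float64(177.0), np.float64(174.0), np.float64(194.0), np.float64(196.0)]
[491.85745488 250.17448628 115.        ] 4.0292905037166 3.050767240339603
125 {'FL': array([390., 328.]), 'FR': array([398., 153.]), 'BL': array([582., 340.]), 'BR': array([592., 168.])} [np.float64(176.0), np.float64(172.0), np.float64(192.0), np.float64(194.0)]
[490.34231943 247.40331181 125.        ] 4.029290503716602 3.0507672403395887
[499.13480408 206.16136851 131.        ] [510.65980686 213.81588966 131.        ]
[497.69016557 203.99783296 140.        ] [502.58230701 205.08463785 140.        ]
[497.04810401 203.03626161 144.        ] [498.99230708 201.20408148 144.        ]
[496.08501167 201.59390457 150.        ] [493.60730718 195.38324694 150.        ]
```

```bash
python3 - <<'E'
from h import *
import pickle
I=pickle.load(open("i0.pkl","rb"));a,b=I["scene"],I["top"]
for s in((452,80),(550,62)):print(tri(a,s,b,(390,48)))
print(proj(a,(500,202,152)),proj(b,(500,202,152)))
E
```

```text
(array([ 829.50598017, -173.27263561,  379.17166915]), np.float64(4.356804065501926))
(array([ 830.10077438, -252.22106116,  425.59622614]), np.float64(169.42816778466627))
(np.float64(210.80497670197337), np.float64(194.3741842791896)) (np.float64(188.68055439870778), np.float64(258.1066914546892))
```

Request:
apply_moves(targets="-1 0.02 -0.03 0.01 5; -1 0.03 -0.04 0.01 5; -1 0.03 -0.04 0.01 5; -1 0.03 -0.04 0 2.5; -1 0.03 -0.04 0 0; -1 0.03 -0.04 0 0; -1 0.03 -0.04 0 0; -1 0.03 -0.04 0 0; -1 0.03 -0.04 0 0; -1 0.03 -0.04 0 0; -1 0.03 -0.04 0 0; -1 0.017 -0.023 0 0; -1 0 0 0 0; -1 0 0 0 0")

```text
time_s: 1.85
tool_pos: [499.0, 203.2, 261.0]
tcp_rot: [-0.032, 1.0, 0.0, -0.001]
ft_force: [-0.7, 0.4, 0.3]
gripper_width: 0.1
finger_force: 0.0
```

Request:
apply_moves(targets="-1 0 -0.001 -0.03 0; -1 0 0 -0.03 0; -1 0 0 -0.03 0; -1 0 0 -0.006 0; -1 0 0 0 0")

```text
time_s: 2.48
tool_pos: [499.7, 202.1, 165.7]
tcp_rot: [-0.032, 0.999, 0.0, -0.0]
ft_force: [-0.3, -0.0, -0.1]
gripper_width: 0.3
finger_force: 0.0
```

```bash
python3 - <<'E'
from h import *
a=viewer.get_image("scene");b=viewer.get_image("top")
c=cv2.resize(a["color"][85:285,125:265],(420,600));d=cv2.resize(b["color"][180:330,80:230],(380,380));d=cv2.copyMakeBorder(d,0,220,0,0,0)
cv2.imwrite("pics/p1.png",np.hstack([c,d]))
E
```

```text
(no output)
```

View pics/p1.png

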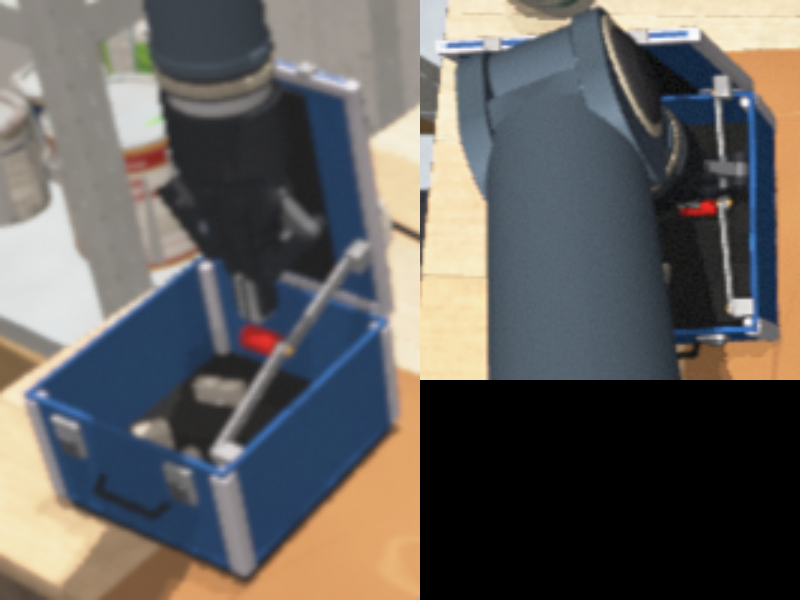

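The fingertips stand right above the red roller (crop ≈ (262,340)), about 12 mm clear of it. The lid is untouched.

Request:
apply_moves(targets="-1 0 0 -0.006 0; -1 0 0 -0.006 0; -1 0 0 -0.004 0; -1 0 0 -0.004 0; -1 0 0 -0.004 0; -1 0 0 0 0")

```text
time_s: 3.32
tool_pos: [499.7, 201.0, 141.0]
tcp_rot: [-0.031, 1.0, -0.0, -0.0]
ft_force: [0.0, 0.2, -0.3]
gripper_width: 0.2
finger_force: 0.0
```

```bash
python3 - <<'E'
from h import *
a=viewer.get_image("scene");b=viewer.get_image("top")
for i in(a,b):print(blobs(i,0,8,120,60,8)[0][:9])
c=cv2.resize(a["color"][85:285,125:265],(420,600));d=cv2.resize(b["color"][180:330,80:230],(380,380));d=cv2.copyMakeBorder(d,0,220,0,0,0)
cv2.imwrite("pics/p2.png",np.hstack([c,d]))
E
```

```text
[(array([174.2, 137.3]), array([167, 134,  13,   7,  55], dtype=int32)), (array([214. , 203.3]), array([208, 200,  12,   8,  55], dtype=int32)), (array([232. , 298.2]), array([211, 286,  41,  21, 390], dtype=int32)), (array([455.5, 291.9]), array([447, 286,  18,  13, 168], dtype=int32)), (array([462.2, 383. ]), array([460, 380,   6,   7,  33], dtype=int32)), (array([473., 384.]), array([470, 381,   7,   7,  31], dtype=int32)), (array([626.1, 393.6]), array([622, 390,   9,   8,  56], dtype=int32)), (array([586.9, 432.2]), array([566, 392,  42,  88, 271], dtype=int32)), (array([450.3, 455.1]), array([441, 429,  18,  51, 185], dtype=int32))]
[(array([625.9,   5.2]), array([619,   0,  17,  13,  58], dtype=int32)), (array([635.3,  43.6]), array([631,  41,   9,   6,  11], dtype=int32)), (array([252.5,  74.1]), array([251,  70,   4,   9,  26], dtype=int32)), (array([574.5, 101. ]), array([572, 100,   6,   3,  10], dtype=int32)), (array([ 33.3, 129.1]), array([ 31, 122,   5,  14,  39], dtype=int32)), (array([ 28.3, 146. ]), array([ 23, 138,  11,  19,  67], dtype=int32)), (array([602.8, 242.4]), array([599, 239,  12,  10,  45], dtype=int32)), (array([453.2, 248.6]), array([446, 243,  16,  12, 138], dtype=int32)), (array([581.5, 244.6]), array([579, 242,   6,   6,  25], dtype=int32))]
```

View pics/p2.png

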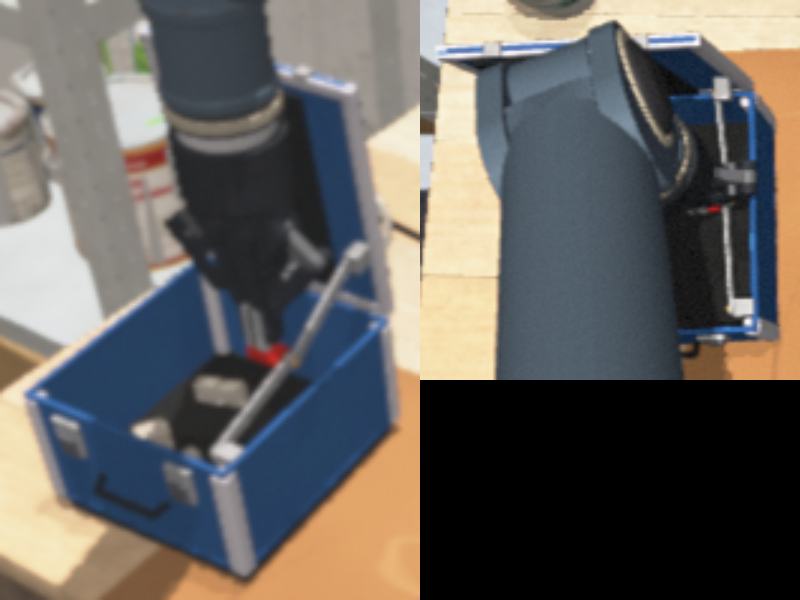

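The roller has sunk about 6 px under the fingers, at scene (214,203), and the links now sag below the straight line. Contact is good, so I'll keep pushing down.

Request:
apply_moves(targets="-1 0.001 0 -0.004 0; -1 0.001 0 -0.004 0; -1 0.001 0 -0.004 0; -1 0.001 0 -0.004 0; -1 0 0 -0.004 0; -1 0 0 -0.004 0; -1 0 0 0 0; -1 0 0 0 0")

```text
time_s: 4.42
tool_pos: [504.7, 201.4, 118.0]
tcp_rot: [-0.031, 1.0, 0.0, 0.001]
ft_force: [0.2, 1.1, 5.5]
gripper_width: -0.0
finger_force: 1.9
```

```bash
python3 - <<'E'
from h import *
a=viewer.get_image("scene");b=viewer.get_image("top")
for i in(a,b):print([x for x in blobs(i,0,8,120,60,8)[0] if 170<x[0][0]<230 and 150<x[0][1]<280])
c=cv2.resize(a["color"][85:285,125:265],(420,600));d=cv2.resize(b["color"][180:330,80:230],(380,380));d=cv2.copyMakeBorder(d,0,220,0,0,0)
cv2.imwrite("pics/p3.png",np.hstack([c,d]))
E
```

```text
[(array([214.6, 210.2]), array([209, 207,  13,   7,  64], dtype=int32))]
[(array([197. , 262.6]), array([193, 261,   8,   4,  24], dtype=int32))]
```

View pics/p3.png

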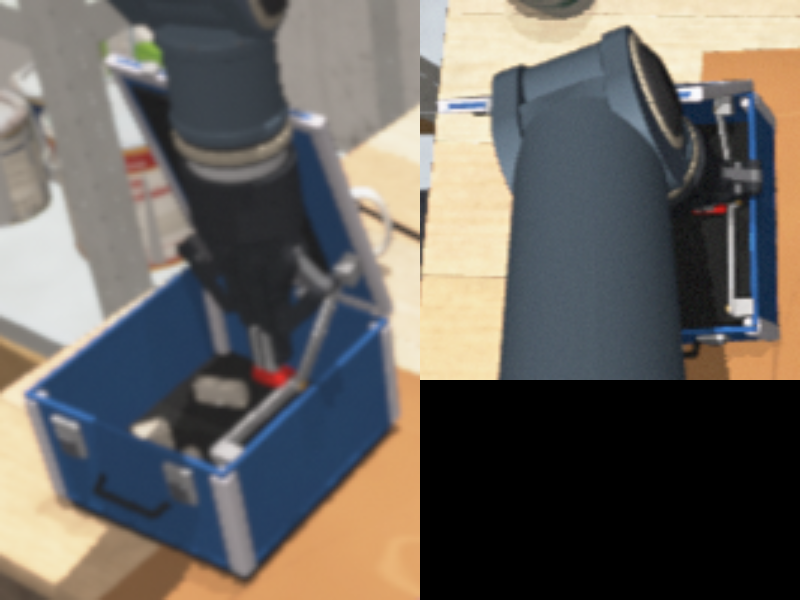

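The knee is broken and the lid has clearly tipped forward: its free edge moved about 23 px in the top view. Next I'll back out, go up over the lid, and come down behind it.

Request:
apply_moves(targets="-1 -0.01 0 0.02 0; -1 -0.01 0 0.03 0; -1 -0.01 0 0.04 0; -1 -0.005 0 0.045 0; -1 0 0 0.045 0; -1 0 0 0.045 0; -1 0 0 0.045 0; -1 0 0.01 0.02 0; -1 0.03 0.02 0 0; -1 0.04 0.02 0 0; -1 0.045 0.005 0 0; -1 0.045 0 0 0; -1 0 0 0 0; -1 0 0 0 0")

```text
time_s: 6.28
tool_pos: [628.2, 256.0, 406.4]
tcp_rot: [-0.031, 1.0, -0.0, -0.001]
ft_force: [-0.3, -0.1, -0.1]
gripper_width: 0.4
finger_force: 0.0
```

Request:
apply_moves(targets="-1 0.01 0 0 0; -1 0 0 -0.04 0; -1 0 0 -0.04 0; -1 0 0 -0.04 0; -1 0 0 -0.01 0; -1 0 0 0 0")

```text
time_s: 7.02
tool_pos: [639.1, 256.3, 278.2]
tcp_rot: [-0.031, 1.0, 0.0, 0.0]
ft_force: [0.4, -0.3, 0.4]
gripper_width: 0.1
finger_force: 0.0
```

```bash
python3 - <<'E'
from h import *
a=viewer.get_image("scene");b=viewer.get_image("top")
c=cv2.resize(a["color"][65:265,110:250],(420,600));d=cv2.resize(b["color"][180:330,80:230],(380,380));d=cv2.copyMakeBorder(d,0,220,0,0,0)
cv2.imwrite("pics/p4.png",np.hstack([c,d]))
E
```

```text
(no output)
```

View pics/p4.png

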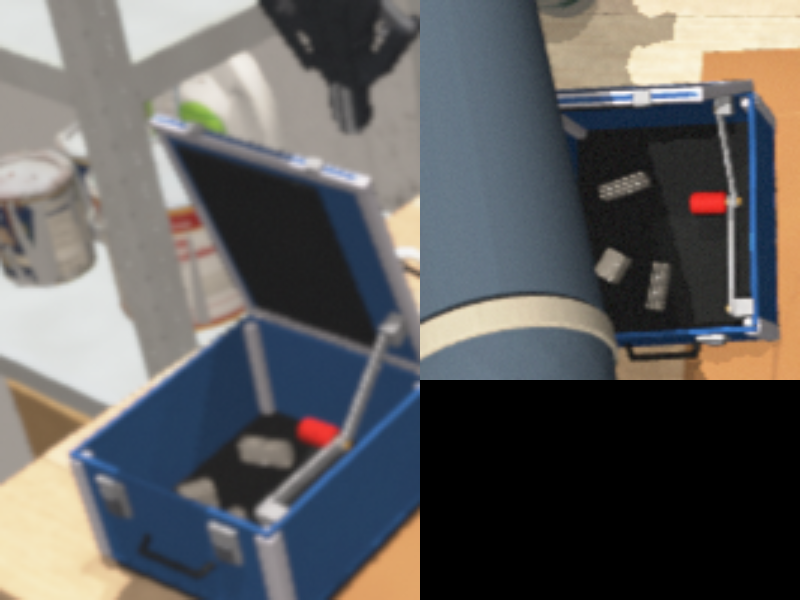

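The fingertips are behind the lid near its upper edge, clear of everything, and the lid leans forward. Now the push along the arc.

Request:
apply_moves(targets="-1 -0.02 -0.001 0 0; -1 -0.02 -0.001 0 0; -1 -0.012 -0.001 0 0; -1 -0.008 -0.001 0 0; -1 -0.008 -0.001 0 0; -1 -0.008 0 -0.002 0; -1 -0.008 -0.001 -0.003 0; -1 -0.008 0 -0.003 0; -1 -0.008 -0.001 -0.003 0; -1 0 0 0 0")

```text
time_s: 8.38
tool_pos: [537.8, 249.1, 265.8]
tcp_rot: [-0.031, 1.0, -0.0, -0.001]
ft_force: [0.2, -0.2, 0.0]
gripper_width: -0.1
finger_force: 0.0
```

Request:
apply_moves(targets="-1 -0.007 0 -0.003 0; -1 -0.007 -0.001 -0.003 0; -1 -0.006 0 -0.004 0; -1 -0.006 -0.001 -0.004 0; -1 -0.006 0 -0.004 0; -1 -0.006 0 -0.005 0; -1 -0.006 -0.001 -0.004 0; -1 -0.005 0 -0.005 0")

```text
time_s: 9.38
tool_pos: [489.4, 246.0, 234.0]
tcp_rot: [-0.031, 1.0, -0.0, -0.0]
ft_force: [1.0, -0.3, 1.0]
gripper_width: -0.1
finger_force: 0.3
```

```bash
python3 - <<'E'
from h import *
a=viewer.get_image("scene");b=viewer.get_image("top")
c=cv2.resize(a["color"][65:265,110:250],(420,600));d=cv2.resize(b["color"][180:330,80:230],(380,380));d=cv2.copyMakeBorder(d,0,220,0,0,0)
cv2.imwrite("pics/p5.png",np.hstack([c,d]))
E
```

```text
(no output)
```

View pics/p5.png

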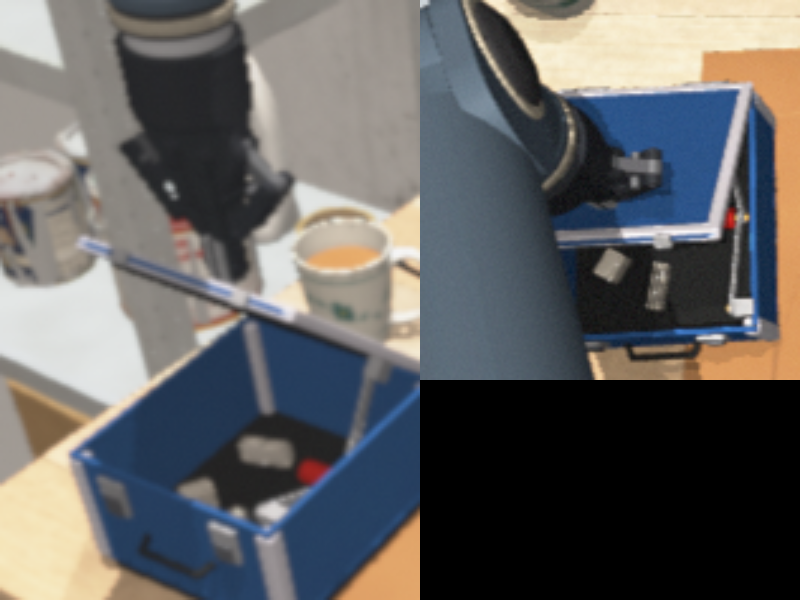

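The lid is following, roughly halfway down, with the fingertips on its outer face near (235,275) in the crop. I'll continue.

Request:
apply_moves(targets="-1 -0.005 0 -0.005 0; -1 -0.005 -0.001 -0.005 0; -1 -0.005 0 -0.006 0; -1 -0.005 -0.001 -0.006 0; -1 -0.004 0 -0.006 0; -1 -0.004 0 -0.006 0; -1 -0.004 -0.001 -0.006 0; -1 -0.004 0 -0.006 0; -1 -0.003 0 -0.006 0; -1 -0.003 0 -0.006 0; -1 -0.003 0 -0.006 0; -1 -0.002 0 -0.006 0; -1 -0.002 0 -0.006 0; -1 -0.002 0 -0.006 0; -1 0 0 0 0")

```text
time_s: 11.35
tool_pos: [438.4, 242.9, 151.8]
tcp_rot: [-0.031, 1.0, -0.0, -0.001]
ft_force: [0.3, -0.9, 0.1]
gripper_width: 0.1
finger_force: 0.0
```

Request:
apply_moves(targets="-1 -0.002 0 -0.005 0; -1 -0.001 0 -0.005 0; -1 -0.001 0 -0.004 0; -1 0 0 -0.004 0; -1 0 0 -0.003 0; -1 0 0 -0.003 0; -1 0 0 0 0")

```text
time_s: 12.22
tool_pos: [434.8, 243.0, 128.1]
tcp_rot: [-0.031, 1.0, -0.0, -0.0]
ft_force: [0.7, 0.4, -0.7]
gripper_width: -0.2
finger_force: 0.0
```

Request:
apply_moves(targets="-1 0 0 -0.002 0; -1 0 0 -0.002 0; -1 0 0 0 0")

```text
time_s: 12.6
tool_pos: [434.8, 243.0, 124.2]
tcp_rot: [-0.031, 1.0, -0.0, -0.0]
ft_force: [-0.6, 0.4, 0.1]
gripper_width: 0.1
finger_force: 0.0
```

Request:
apply_moves(targets="-1 0 0 -0.002 0; -1 0 0 -0.001 0; -1 0 0 0 0")

```text
time_s: 12.98
tool_pos: [435.1, 243.2, 122.8]
tcp_rot: [-0.031, 1.0, 0.0, 0.0]
ft_force: [-1.7, -1.7, 11.6]
gripper_width: -0.1
finger_force: 5.9
```

Request:
apply_moves(targets="-1 0 0 -0.001 0; -1 0 0 -0.001 0; -1 0 0 0 0")

```text
time_s: 13.35
tool_pos: [435.1, 243.2, 122.6]
tcp_rot: [-0.031, 1.0, 0.0, -0.0]
ft_force: [-7.8, -5.1, 26.5]
gripper_width: 0.0
finger_force: 13.3
```

Request:
apply_moves(targets="-1 0 0 -0.001 0; -1 0 0 0 0")

```text
time_s: 13.6
tool_pos: [435.1, 243.3, 122.5]
tcp_rot: [-0.031, 1.0, 0.001, -0.0]
ft_force: [-10.3, -6.1, 33.6]
gripper_width: 0.1
finger_force: 16.9
```

It met a hard stop at z 122.6, which matches the shut lid on a ~14 mm riser. I'll let go and check.

Request:
apply_moves(targets="-1 0 0 0.004 0; -1 0 0 0.02 0; -1 0 0 0.04 0; -1 0 0 0.05 0; -1 0 0 0.05 0; -1 0 0.03 0.05 0; -1 -0.03 0.05 0 0; -1 -0.04 0.05 0 0; -1 -0.04 0.05 0 0; -1 -0.03 0.05 0 0; -1 -0.02 0.05 0 0; -1 0 0 0 0; -1 0 0 0 0")

```text
time_s: 15.22
tool_pos: [277.4, 520.0, 331.7]
tcp_rot: [-0.031, 1.0, -0.001, -0.0]
ft_force: [0.5, -0.2, 0.6]
gripper_width: -0.0
finger_force: 0.0
```

```bash
python3 - <<'E'
from h import *
a=viewer.get_image("scene");b=viewer.get_image("top")
c=cv2.resize(a["color"][85:385,125:525],(400,300));d=cv2.resize(b["color"][180:330,80:230],(400,400));c=cv2.resize(a["color"][125:285,125:285],(400,400))
g=cv2.resize(a["color"][160:390,340:520],(313,400))[:, :]
cv2.imwrite("pics/p6.png",np.vstack([np.hstack([c,d]),cv2.copyMakeBorder(cv2.resize(g,(156,200)),0,0,0,644,0)]))
E
```

```text
(no output)
```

View pics/p6.png

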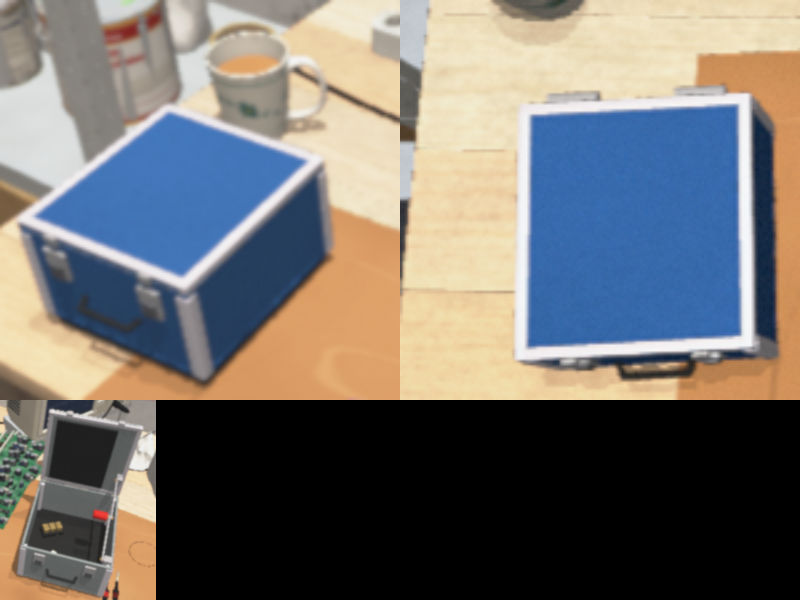

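The blue lid lies flush on the rim, the grey case is still propped, and the arm is clear.

```bash
python3 -c "
from rig import ticket
print(ticket.hand_in())"
```

```text
the job is handed in; nothing more can be done
None
```

The blue stay is broken and the blue lid is fully shut and released, the grey case is still propped open, and the job was handed in at about 15 s with the arm clear.

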